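# Gauge a spare drying-rack pin in the go and no-go gaps

## Robot

A 7-joint arm with a two-finger parallel gripper is mounted at the origin on the work surface. World frame = base frame: x ahead of the robot, y to its left, z up, the work surface at z = 0. Lengths are in m, angles in rad, forces in N, time in s.
With the tool pointing down it reaches from about 0.4 to 0.85 m from the base axis. Payload 10.4 kg.
Tool frame: the origin (TCP) lies where the fingers leave the gripper's body, on its centre line; the fingertips stand 70 mm ahead of it and the grasp point (between the pads) lies r.grip_depth ahead of it (r.grip_depth is the distance from the TCP to the grasp point, in m); z points along the fingers, y is the direction in which the jaws open and shut (so a half turn about z gives the same grasp; the last joint's range is limited). The gripper opens to 87 mm and grips with 3 to 60 N. Pads are 19 mm wide; open, the fingers measure 117 mm over their backs; the gripper's body (75 mm by 190 mm) begins 51 mm behind the grasp point.
Start: joints at [-1.335, 0.332, -0.065, 1.46, 0.022, 1.35, -0.088], TCP at [0.16, 0.604, 0.292] pointing down, gripper open.
Joint ranges: [-2.6, 2.6], [-0.5, 2.12], [-1.47, 1.34], [0.16, 2.42], [-1.27, 4.41], [0.06, 2.06], [-2.6, 2.6]. Speed limits (rad/s): [2.22, 2.22, 2.79, 2.79, 3.14, 3.14, 3.14].

## Interface

Orientations are given as a unit quaternion [x, y, z, w].
In Python, from bench import monitor, viewer, workorder, nets, r gives the robot as it stands.
- The arm moves only by the tool drive_tool, never from a script. Its argument "plan" is a list of rows, each an object of numbers: "rx", "ry", "rz": the turn, a rotation vector about the tool's x, y, z in units of 360 degrees (1.0 is 360 degrees); "x", "y", "z": the shift along the tool's x, y, z in units of 1000 mm (1.0 is 1000 mm); "fingers": the opening, from 0 (shut) to 1 (fully open). In form: [{"rx": .., "ry": .., "rz": .., "x": .., "y": .., "z": .., "fingers": ..}, ...]. A call has 1 to 12 rows; each row is the pose to reach, as a shift and turn from the pose commanded when the call began, along the tool's axes at that moment, turning the shorter way round; what a row does not reach only later rows make up. A row lasts 1/8 s, in which the tool goes at most 62.5 mm and 10.7 degrees, less where a joint would pass 70% of its speed; a pose out of reach is approached as far as the arm can. A call with a number of a shift or a turn outside -1 to 1 is refused whole. A call with a gripper value outside its range is refused whole. The fingers move at their own pace and stop on an object; "squeeze" is the grip in N (left out, the last holds). Time passes only in rows, so rows that repeat a pose let the fingers close. It gives the time, the measured TCP pose, the force and the opening at its end, in the units of the state.
- monitor.read_state(): the state, without advancing time (a new reading comes with each control period).
- viewer.camera(name): name is "scene" or "top"; returns a dict with "color" (420x560x3 uint8, red, green, blue), "depth" (420x560 float32, m along the optical axis (not along the pixel's ray), 0 where there is no reading), "camera_matrix" (3x3 intrinsics, pixels), "xyz" and "rotation" of the camera in the world. Camera axes: x right, y down, z forward; pixel columns grow to the right and rows downward; lengths in m; the calibration is good to about 2 mm. A picture is of the moment at which its call begins.
- workorder.close_job(): hands the job in, once; it reports no verdict.
Trained networks look in the newest picture that a camera, given by its name, has taken for a name from the list of things; names that differ only in an ending like _2 or _b are one class to them, and where a whole thing is asked for, a point or a joint stands for the part that bears it (a point fixed in the world has none). Each returns a list of dicts, best first, with "confidence" (0 to 1); they miss things now and then, are a little off and sometimes report something else, mostly with a low value. They report only what shows in the picture. A call takes as long as a camera call. They do not tell look-alikes from the thing itself.
- nets.find_in(label, camera): "centre" ([x, y, z] in m, in world coordinates, good to about 4 mm: the middle of the surface that is visible of it).
- nets.regions_of(label, camera): "region" (420x560 bool, what is visible of it).
The state is a dict: "time": time; "joint_positions": joint angles; "joint_vel": joint speeds; "joint_torque": joint torques, N m; "ee_pos": TCP position; "eef_rot": TCP orientation; "ft_force": force on the tool from outside, world axes, zero at the start; "torque": the same for the moment, N m; "width": finger opening in m.
Only numpy, scipy, OpenCV 4.12 (cv2) and the standard library are available. Lean on these libraries where they do the work, as an engineer would, in place of code of your own. Each camera call takes 0.05 s, during which the arm holds its last target.

## Task

Check the spare wooden drying-rack pin on the two small steel bridge gauges: push its round shank down through the wider (go) gap until its end shows well below the bridge, draw it out, then try the narrower (no-go) gap, in the bridge clamped on two posts, pressing the end straight down into the middle of that gap's mouth with a light but definite push (about 10 newtons, kept on for half a second) to feel that it stops there. Never press on the gauges with more than 20 newtons. Then stand the pin, shank down, in the free round hole of the peg rack, let go of it, and leave the pegs in the rack and everything else on the shelf where they are.

Things in the scene. Friction and masses are not known exactly. Their poses are not given: they have to be found in the camera images.
- pin_head (a point): Centre of the head of the pale wooden pin (loose, about 60 g, 105 mm long). The head, to be grasped, is a square block 26 x 26 mm, 40 mm high; below it is a round shank 20 mm in diameter, 65 mm long. The pin starts upright, shank down, in a dark wooden block. This point is 85 mm above the shank's end, 20 mm below the top. z runs up the pin, x and y are square to the head's faces.
- pin_tip (a point): Middle of the flat lower end of the pin's shank, on its axis; the end is 17 mm across, with a 1.5 mm bevel up to the 20 mm shank. Same axes as the head.
- holder_mouth (a point): Centre of the mouth of the hole in the dark wooden block (64 x 64 mm, 36 mm high, fixed) in which the pin stands at the start. The hole is 22.5 mm in diameter and 26 mm deep.
- go_mouth (a point): Go gauge: middle of its gap, level with the bridge's flat top. x runs along the gap (50 mm long, open at both ends), y across it, z up. The gap is 22 mm wide; its upper edges are bevelled into a mouth 30 mm wide that narrows to 22 mm over the first 6 mm of depth. The bridge's underside is 16 mm below its top, with 40 mm of free space under it.
- go: The go gauge itself: a rigid fixed steel bridge, 90 mm wide (along y, over both legs), 50 mm long (along x) and 60 mm high, on a thin base plate 62 x 112 mm, its top cut right through by the gap. Origin under its middle, on the shelf. The go and no-go gauges may have changed places.
- nogo_base (a point): No-go gauge: point on its base plate (4 mm above the shelf) straight below the middle of its gap. x runs along the gap (50 mm long), y across it, z up. The gap is only 14 mm wide, with a mouth 22 mm wide that narrows to 14 mm over the first 6 mm of depth, so the pin's 17 mm end drops 3 to 4 mm into it and is stopped hard.
- nogo: The no-go gauge itself: a steel bridge like the go gauge's (90 x 50 mm, 16 mm thick) clamped firmly by hand on two posts of its fixed base plate. HOW HIGH IT IS CLAMPED IS NOT REPORTED: its flat top lies anywhere from 64 to 84 mm above the shelf, so the stop has to be felt for. Origin under its middle, on the shelf.
- rack_hole (a point): Centre of the mouth of the free round hole of the peg rack (fixed plywood block 220 x 60 mm, 40 mm high), level with its top. The hole is 24 mm in diameter, 28 mm deep, flat-floored. x runs along the rack; three white plastic clothes pegs stand in it at +68, +114 and +156 mm along x from here and rise 44 mm above its top.
Things that resemble listed ones, but are neither listed nor needed, are in the scene too. Leave any green look-alike of the go alone.

How it is judged:
By the outcome, as a careful person would: the job done as asked, in the order asked, and still so for the second after the job is handed in, with the robot touching nothing.
It also fails if it takes over 64 s, if anything falls off the work surface, if the arm or the gripper's body presses on something with over 40 N, if the wrist force passes 120 N, or if a joint passes its speed limit or range.

## Working session

There is one attempt and no reset: what is moved stays moved. The work goes in short steps, Python scripts to look and compute and a tool call to move; the robot and the scene stay as the last step left them, time stands still between calls to the robot, and variables do not carry over. Pictures are saved under pics/ and viewed, and the job is handed in when it is done.

Besides the shell and the picture viewer there is one more tool, called after "Emit:" as a command line: name --argument value ..., lists and objects as JSON in quotes. drive_tool: Moves the arm, as the interface text tells. Its arguments: {"type":"object","properties":{"plan":{"type":"array","items":{"type":"object","properties":{"rx":{"type":"number","minimum":-1,"maximum":1},"ry":{"type":"number","minimum":-1,"maximum":1},"rz":{"type":"number","minimum":-1,"maximum":1},"x":{"type":"number","minimum":-1,"maximum":1},"y":{"type":"number","minimum":-1,"maximum":1},"z":{"type":"number","minimum":-1,"maximum":1},"fingers":{"type":"number"}}}},"squeeze":{"type":"number"}},"required":["plan"]}

```bash
mkdir -p pics; ls; cat > h.py <<'E'
import numpy as np, cv2
from bench import monitor, viewer, workorder, nets, r
def pts(c):
    d=c["depth"];K=c["camera_matrix"];v,u=np.indices(d.shape)
    P=np.stack([(u-K[0,2])/K[0,0]*d,(v-K[1,2])/K[1,1]*d,d],-1)
    return P@np.array(c["rotation"]).T+np.array(c["xyz"])
def rotm(c):
    return np.array(c["rotation"])
E
python3 - <<'E'
from h import *
print(r.grip_depth); s=monitor.read_state(); print(s)
for n in ("top","scene"):
    c=viewer.camera(n); print(n,c["xyz"],np.shape(c["rotation"]),c["rotation"],c["camera_matrix"])
    cv2.imwrite(f"pics/{n}0.png",c["color"][:,:,::-1])
    np.savez(f"{n}0.npz",**{k:np.array(v) for k,v in c.items() if k in("color","depth","camera_matrix","xyz","rotation")})
    for l in ("pin_head","pin_tip","holder_mouth","go_mouth","go","nogo_base","nogo","rack_hole"):
        print(l,[(round(f["confidence"],2),np.round(f["centre"],3).tolist()) for f in nets.find_in(l,n)])
E
```

```text
pics
0.051
{'time': 0.0, 'joint_positions': array([-1.33463634,  0.33285605, -0.06470087,  1.46092241,  0.02161171,
        1.34989856, -0.08848191]), 'joint_vel': array([-1.25127135e-03,  1.31034014e-03,  1.22170708e-03, -1.66183789e-05,
        5.98316458e-04, -5.82090101e-04, -2.20108337e-03]), 'joint_torque': array([-6.14563692e-05, -6.23253894e+01,  2.48964335e-02, -3.89904392e+01,
       -6.11313432e-02,  3.97534075e-02,  1.95681737e-04]), 'ee_pos': array([0.15985776, 0.60391921, 0.29147278]), 'eef_rot': array([ 1.28998447e-01,  9.91644553e-01, -6.92264740e-04, -5.20947182e-05]), 'ft_force': array([0.11236817, 0.54266855, 0.47764713]), 'torque': array([ 0.08811804, -0.02072418, -0.03584004]), 'width': 0.08740220396544413}
top [ 0.3805637  -0.00747433  0.85429133] (4,) [ 0.70704393 -0.70392285  0.04788713 -0.04783646] [[401.12013007   0.         282.00763093]
 [  0.         401.12013007 213.98311819]
 [  0.           0.           1.        ]]
pin_head [(0.82, [0.483, 0.263, 0.117])]
pin_tip [(0.82, [0.486, 0.264, 0.114])]
holder_mouth [(0.79, [0.474, 0.255, 0.035])]
go_mouth [(0
[... 597 characters left out ...]
        0.           1.        ]]
pin_head [(0.64, [0.503, 0.266, 0.038]), (0.61, [0.494, 0.268, 0.093]), (0.18, [0.53, -0.127, 0.024])]
pin_tip [(0.83, [0.492, 0.264, 0.092])]
holder_mouth [(0.78, [0.505, 0.267, 0.038])]
go_mouth [(0.89, [0.639, 0.138, 0.038]), (0.86, [0.532, -0.135, 0.025]), (0.75, [0.392, -0.151, 0.021]), (0.6, [0.32, -0.307, 0.028]), (0.39, [0.507, 0.047, 0.033])]
go [(0.93, [0.534, -0.129, 0.023]), (0.84, [0.398, -0.151, 0.023]), (0.6, [0.326, -0.307, 0.023]), (0.59, [0.631, 0.138, 0.038])]
nogo_base [(0.76, [0.509, 0.051, 0.034]), (0.35, [0.49, 0.266, 0.092])]
nogo [(0.96, [0.506, 0.045, 0.032]), (0.61, [0.504, 0.267, 0.038])]
rack_hole [(0.62, [0.604, -0.346, 0.042])]
```

View pics/top0.png

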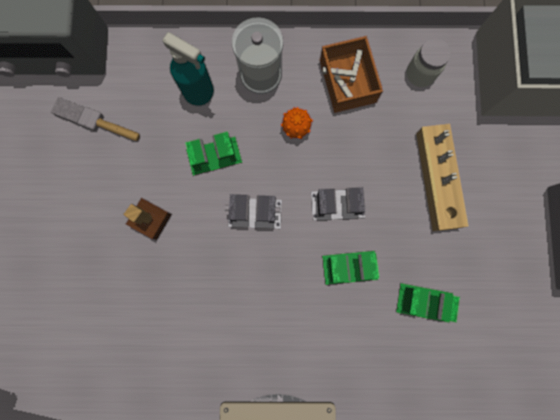

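View pics/scene0.png

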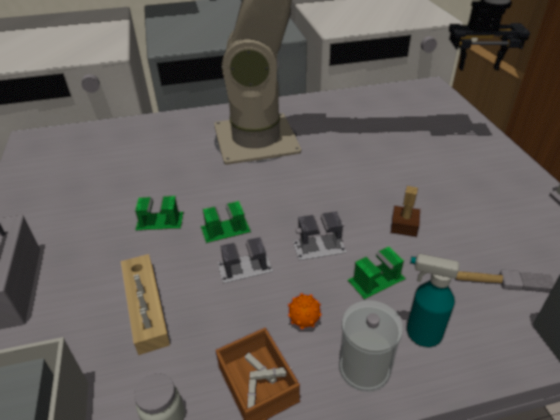

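```bash
python3 - <<'E'
import numpy as np,cv2
from scipy.spatial.transform import Rotation as R
def load(n):
    c=dict(np.load(n+"0.npz")); c["R"]=R.from_quat(c["rotation"]).as_matrix(); 
    d=c["depth"];K=c["camera_matrix"];v,u=np.indices(d.shape)
    c["P"]=np.stack([(u-K[0,2])/K[0,0]*d,(v-K[1,2])/K[1,1]*d,d],-1)@c["R"].T+c["xyz"]; return c
t=load("top"); s=load("scene")
a=t["color"][180:240,215:375]; b=s["color"][205:285,205:355]; 
a=cv2.resize(a,None,fx=5,fy=5,interpolation=cv2.INTER_CUBIC); b=cv2.resize(b,(800,427),interpolation=cv2.INTER_CUBIC)
cv2.imwrite("pics/crop_a.png",a[:,:,::-1]); cv2.imwrite("pics/crop_b.png",b[:,:,::-1])
b=np.hstack([cv2.resize(t["color"][185:255,115:185],(400,400)),cv2.resize(t["color"][115:240,395:485],(288,400))])
cv2.imwrite("pics/crop_c.png",b[:,:,::-1])
P=t["P"]
for nm,(x,y) in dict(go=(.513,-.13),nogo=(.494,.051),pin=(.483,.263),rack=(.56,-.34)).items():
    m=(abs(P[...,0]-x)<.13)&(abs(P[...,1]-y)<(.07 if nm!="rack" else .06))
    z=P[...,2][m]; h,e=np.histogram(z,np.arange(-.01,.14,.004)); print(nm,[(round(e[i],3),int(h[i])) for i in range(len(h)) if h[i]])
E
```

```text
go [(np.float64(-0.006), 927), (np.float64(-0.002), 4387), (np.float64(0.002), 912), (np.float64(0.006), 70), (np.float64(0.01), 12), (np.float64(0.014), 3), (np.float64(0.018), 12), (np.float64(0.022), 11), (np.float64(0.026), 9), (np.float64(0.03), 6), (np.float64(0.034), 16), (np.float64(0.038), 16), (np.float64(0.042), 19), (np.float64(0.046), 31), (np.float64(0.05), 57), (np.float64(0.054), 254), (np.float64(0.058), 1009), (np.float64(0.062), 30)]
nogo [(np.float64(-0.006), 1117), (np.float64(-0.002), 4770), (np.float64(0.002), 744), (np.float64(0.006), 34), (np.float64(0.01), 3), (np.float64(0.014), 3), (np.float64(0.018), 4), (np.float64(0.022), 2), (np.float64(0.026), 5), (np.float64(0.03), 2), (np.float64(0.034), 6), (np.float64(0.038), 3), (np.float64(0.042), 8), (np.float64(0.046), 12), (np.float64(0.05), 15), (np.float64(0.054), 30), (np.float64(0.058), 82), (np.float64(0.062), 24), (np.float64(0.066), 40), (np.float64(0.07), 14), (np.float64(0.074), 50), (np.float64(0.078), 566), (np.float64(0.082), 391), (np.float64(0.086), 1)]
pin [(np.float64(-0.01), 2), (np.float64(-
[... 667 characters left out ...]
0.102), 10), (np.float64(0.106), 16), (np.float64(0.11), 106), (np.float64(0.114), 87)]
rack [(np.float64(-0.006), 491), (np.float64(-0.002), 2289), (np.float64(0.002), 202), (np.float64(0.006), 83), (np.float64(0.01), 118), (np.float64(0.014), 84), (np.float64(0.018), 83), (np.float64(0.022), 88), (np.float64(0.026), 123), (np.float64(0.03), 99), (np.float64(0.034), 460), (np.float64(0.038), 2132), (np.float64(0.042), 118), (np.float64(0.046), 12), (np.float64(0.05), 20), (np.float64(0.054), 24), (np.float64(0.058), 28), (np.float64(0.062), 18), (np.float64(0.066), 20), (np.float64(0.07), 19), (np.float64(0.074), 22), (np.float64(0.078), 29), (np.float64(0.082), 53), (np.float64(0.086), 1)]
```

View pics/crop_a.png

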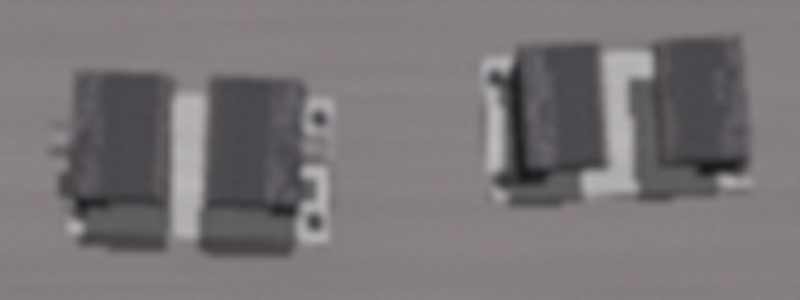

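View pics/crop_b.png

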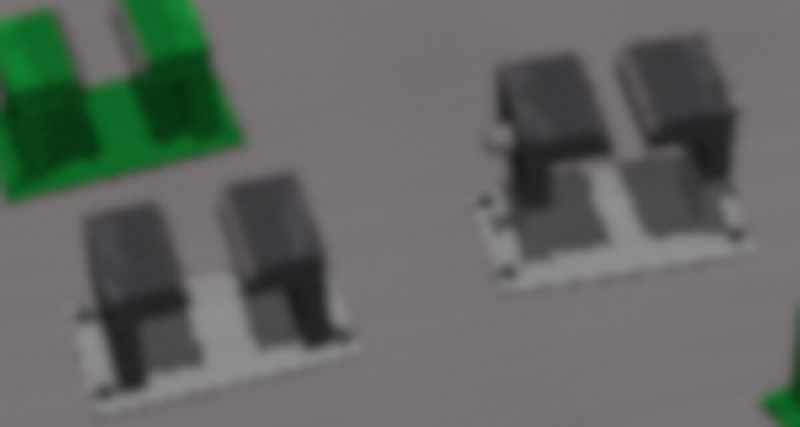

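View pics/crop_c.png

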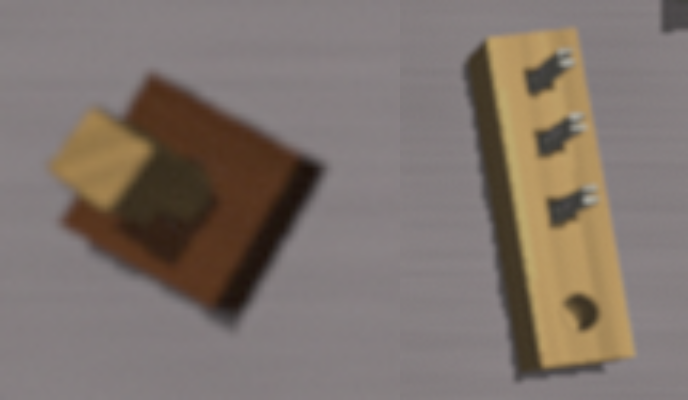

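```bash
cat > g.py <<'E'
import numpy as np,cv2
from scipy.spatial.transform import Rotation as R
from scipy.optimize import minimize
def prep(c):
    c["R"]=R.from_quat(c["rotation"]).as_matrix(); 
    d=c["depth"];K=c["camera_matrix"];v,u=np.indices(d.shape)
    c["ray"]=np.stack([(u-K[0,2])/K[0,0],(v-K[1,2])/K[1,1],np.ones_like(d)],-1)@c["R"].T
    c["P"]=c["ray"]*d[...,None]+c["xyz"]; return c
def load(n): return prep(dict(np.load(n+".npz")))
def plane(c,z): # world xy of each pixel at height z
    k=(z-c["xyz"][2])/c["ray"][...,2]; return c["xyz"][:2]+c["ray"][...,:2]*k[...,None]
def fit(c,x,y,rad,z,tol,dims,a0=0):
    """fit a rect dims (L,W) to the pixels at top height z"""
    P=c["P"]; m=(np.hypot(P[...,0]-x,P[...,1]-y)<rad)&(abs(P[...,2]-z)<tol)
    zz=np.median(P[...,2][m]); Q=plane(c,z)[m]
    (cx,cy),(w,h),a=cv2.minAreaRect(Q.astype(np.float32)*1000)
    return zz,m,Q,(cx,cy,w,h,a)
E
python3 - <<'E'
from g import *
for n in ("top0","scene0"):
    c=load(n); print(n)
    for nm,x,y,rad,z in (("go",.513,-.13,.07,.06),("nogo",.494,.051,.07,.081),("holder",.49,.26,.05,.036),("pin",.486,.264,.04,.116),("rack",.6,-.32,.2,.04)):
        zz,m,Q,r=fit(c,x,y,rad,z,.006,None); print(nm,m.sum(),"z",round(float(zz),4),np.round(r,1), np.round(Q.mean(0),4))
    # shelf
    P=c["P"]; m=(abs(P[...,0]-.45)<.3)&(abs(P[...,1])<.4)&(abs(P[...,2])<.01); print("shelf",np.median(P[...,2][m]))
E
```

```text
top0
go 827 z 0.0592 [ 518.8 -127.5   49.9   90.5    2.5] [ 0.5187 -0.1276]
nogo 1003 z 0.0816 [499.9  51.   90.2  50.8  87.6] [0.4998 0.0511]
holder 714 z 0.0351 [484.  270.7  65.5  63.9  61.9] [0.4826 0.2648]
pin 193 z 0.1139 [483.6 269.9  26.4  25.9  55.7] [0.4838 0.2701]
rack 2898 z 0.0395 [ 636.  -309.9  301.2  334.5   78.9] [ 0.5818 -0.3427]
shelf -0.00060371227234568
scene0
go 576 z 0.0595 [ 521.7 -129.7   57.1   90.2    2.5] [ 0.5215 -0.1303]
nogo 618 z 0.0818 [502.3  48.5  91.9  59.3  88.3] [0.5022 0.0484]
holder 450 z 0.0352 [488.6 266.9  64.4  74.   61.3] [0.4905 0.265 ]
pin 95 z 0.114 [488.8 266.4  25.6  31.4  55.9] [0.4882 0.2669]
rack 2400 z 0.04 [ 627.4 -296.9  271.9  308.2   78.3] [ 0.5924 -0.3407]
shelf -0.00012015199001219612
```

```bash
python3 - <<'E'
from g import *
for n in ("top0","scene0"):
    c=load(n); P=c["P"]; Q=plane(c,.04)
    m=(abs(P[...,2]-.04)<.005)&(P[...,0]>.42)&(P[...,0]<.72)&(P[...,1]<-.27)&(P[...,1]>-.42)
    k,l,st,_=cv2.connectedComponentsWithStats(m.astype(np.uint8)); i=1+np.argmax(st[1:,4]); m=l==i
    r=cv2.minAreaRect(Q[m].astype(np.float32)*1000); print(n,m.sum(),np.round(r[0],1),np.round(r[1],1),r[2])
    # hole: enclosed non-plane pixels
    hull=cv2.convexHull(np.argwhere(m)[:,::-1].astype(np.int32)); f=np.zeros(m.shape,np.uint8); cv2.fillConvexPoly(f,hull,1)
    h=(f>0)&~m; k,l,st,ce=cv2.connectedComponentsWithStats(h.astype(np.uint8),connectivity=4)
    for j in range(1,k):
        if st[j,4]>8: q=Q[l==j]; print(st[j].tolist(),np.round(ce[j],1),"xy",np.round(q.mean(0),4),"box",np.round(q.min(0),4),np.round(q.max(0),4),"zmin",P[...,2][l==j].min().round(3))
    sc=6 if n=="top0" else 5
    b=c["color"][185:240,420:480] if n=="top0" else c["color"][250:355,115:175]
    cv2.imwrite(f"pics/rk_{n}.png",cv2.resize(b,None,fx=sc,fy=sc,interpolation=cv2.INTER_NEAREST)[:,:,::-1])
E
```

```text
top0 2664 [ 574.8 -343.8] [220.1  62.8] 6.983963966369629
[437, 130, 13, 13, 91] [443.  135.4] xy [ 0.6601 -0.3456] box [ 0.6456 -0.3587] [ 0.6719 -0.3328] zmin 0.02
[438, 150, 16, 13, 102] [445.7 155.4] xy [ 0.6166 -0.349 ] box [ 0.6025 -0.3649] [ 0.6284 -0.3323] zmin 0.025
[441, 172, 17, 12, 113] [448.7 177.9] xy [ 0.5686 -0.3528] box [ 0.5578 -0.3702] [ 0.5813 -0.3368] zmin 0.017
[446, 206, 11, 12, 99] [450.9 211.8] xy [ 0.4976 -0.3535] box [ 0.4869 -0.3643] [ 0.5097 -0.3433] zmin 0.008
scene0 2229 [ 575.8 -347. ] [224.1  60.2] 6.926671028137207
[131, 265, 11, 7, 58] [136.1 268.1] xy [ 0.4991 -0.3565] box [ 0.4895 -0.367 ] [ 0.5082 -0.3462] zmin 0.015
[133, 274, 20, 56, 368] [141.7 301.7] xy [ 0.5927 -0.3466] box [ 0.5168 -0.3629] [ 0.6603 -0.3283] zmin 0.021
```

View pics/rk_top0.png

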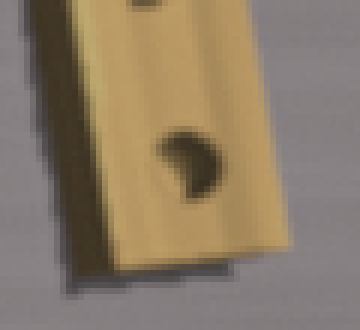

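View pics/rk_scene0.png

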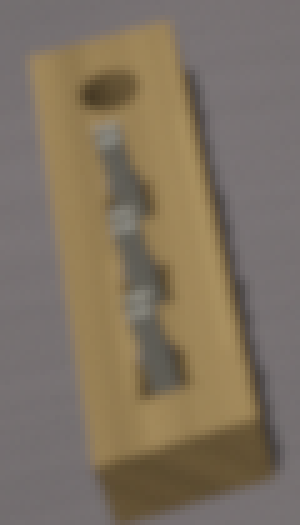

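```bash
cat > to.py <<'E'
import sys,numpy as np
from scipy.spatial.transform import Rotation as R
from bench import monitor
def to(p,jaw=None):
    s=monitor.read_state(); M=R.from_quat(s["eef_rot"]); d=M.inv().apply(np.array(p)-s["ee_pos"])
    y=M.apply([0,1,0]); cur=np.degrees(np.arctan2(y[1],y[0])); z=M.apply([0,0,1])
    print("t",round(s["time"],2),"pos",np.round(s["ee_pos"],4),"jaw",round(cur,2),"zaxis",np.round(z,4),"F",np.round(s["ft_force"],2),"w",round(s["width"],4),"j",np.round(s["joint_positions"],2))
    print("shift",np.round(d,4))
    if jaw is not None:
        # turn to exact vertical with jaw
        a=np.radians(jaw); Y=np.array([np.cos(a),np.sin(a),0]);Z=np.array([0,0,-1]);X=np.cross(Y,Z)
        T=R.from_matrix(np.stack([X,Y,Z],1)); print("turn",np.round((M.inv()*T).as_rotvec()/2/np.pi,5))
if __name__=="__main__":
    a=[float(v) for v in sys.argv[1:]]; to(a[:3],a[3] if len(a)>3 else None)
E
python3 to.py .485 .269 .24 55.7
```

```text
t 0.9 pos [0.1599 0.6042 0.2923] jaw 75.18 zaxis [ 0.e+00  1.e-04 -1.e+00] F [ 0.17  0.63 -0.2 ] w 0.087 j [-1.33  0.33 -0.06  1.46  0.02  1.35 -0.09]
shift [-0.4    -0.2409  0.0523]
turn [ 2.00e-05 -0.00e+00  5.41e-02]
```

Emit:
drive_tool --plan '[{"x":-0.05,"y":-0.03,"z":0,"rz":0.01,"fingers":1},{"x":-0.1,"y":-0.06,"z":0,"rz":0.02,"fingers":1},{"x":-0.15,"y":-0.09,"z":0,"rz":0.03,"fingers":1},{"x":-0.2,"y":-0.12,"z":0,"rz":0.054,"fingers":1},{"x":-0.25,"y":-0.15,"z":0,"rz":0.054,"fingers":1},{"x":-0.3,"y":-0.18,"z":0.01,"rz":0.054,"fingers":1},{"x":-0.35,"y":-0.21,"z":0.03,"rz":0.054,"fingers":1},{"x":-0.4,"y":-0.241,"z":0.052,"rz":0.054,"fingers":1},{"x":-0.4,"y":-0.241,"z":0.052,"rz":0.054,"fingers":1},{"x":-0.4,"y":-0.241,"z":0.052,"rz":0.054,"fingers":1}]'

```text
validation failed for argument at $.pl...
```

```bash
python3 to.py .485 .269 .146 55.7; python3 - <<'E'
from h import *
for n in ("scene","top"):
    c=viewer.camera(n); np.savez(n+"1.npz",**{k:np.array(v) for k,v in c.items()})
    b=c["color"][100:260,330:490] if n=="scene" else c["color"][140:300,70:230]
    cv2.imwrite(f"pics/{n}1.png",cv2.resize(b,None,fx=3,fy=3)[:,:,::-1])
E
```

```text
t 0.9 pos [0.1599 0.6042 0.2923] jaw 75.18 zaxis [ 0.e+00  1.e-04 -1.e+00] F [ 0.17  0.63 -0.2 ] w 0.087 j [-1.33  0.33 -0.06  1.46  0.02  1.35 -0.09]
shift [-0.4    -0.2409  0.1463]
turn [ 2.00e-05 -0.00e+00  5.41e-02]
```

View pics/scene1.png

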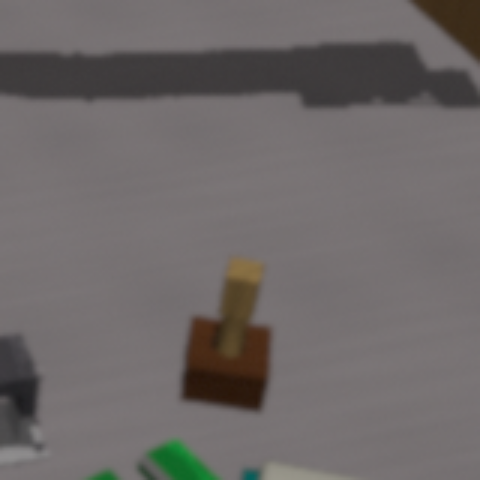

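View pics/top1.png

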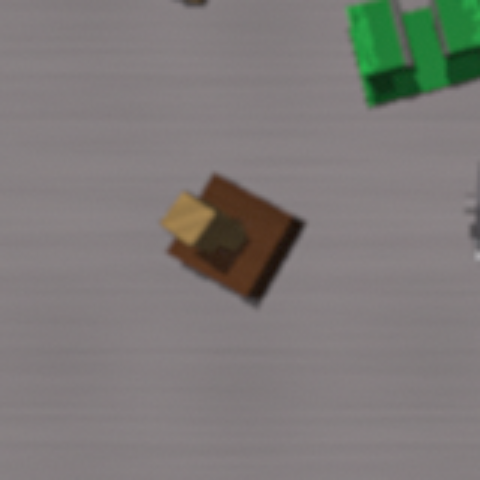

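Emit:
drive_tool --plan '[{"x":-0.05,"y":-0.03,"z":0.0,"rx":0.0,"ry":0.0,"rz":0.01,"fingers":1.0}]'

```text
time: 1.12
ee_pos: [0.1971, 0.5641, 0.2916]
eef_rot: [0.157, 0.988, 0.0, -0.001]
ft_force: [1.8, -1.0, 0.8]
width: 0.087
```

```bash
python3 to.py .485 .269 .24 55.7
```

```text
t 1.12 pos [0.1971 0.5641 0.2916] jaw 71.92 zaxis [-2.e-03  6.e-04 -1.e+00] F [ 1.81 -0.96  0.83] w 0.087 j [-1.28  0.27 -0.04  1.54  0.01  1.33 -0.06]
shift [-0.3653 -0.1912  0.0509]
turn [-6.000e-05 -3.300e-04  4.506e-02]
```

Emit:
drive_tool --plan '[{"x":-0.05,"y":-0.026,"z":0.0,"rx":0.0,"ry":0.0,"rz":0.015,"fingers":1.0},{"x":-0.1,"y":-0.052,"z":0.0,"rx":0.0,"ry":0.0,"rz":0.03,"fingers":1.0},{"x":-0.15,"y":-0.078,"z":0.0,"rx":0.0,"ry":0.0,"rz":0.044,"fingers":1.0},{"x":-0.2,"y":-0.104,"z":0.0,"rx":0.0,"ry":0.0,"rz":0.044,"fingers":1.0},{"x":-0.25,"y":-0.13,"z":0.0,"rx":0.0,"ry":0.0,"rz":0.044,"fingers":1.0},{"x":-0.31,"y":-0.16,"z":0.02,"rx":0.0,"ry":0.0,"rz":0.044,"fingers":1.0},{"x":-0.363,"y":-0.188,"z":0.04,"rx":0.0,"ry":0.0,"rz":0.044,"fingers":1.0},{"x":-0.363,"y":-0.188,"z":0.052,"rx":0.0,"ry":0.0,"rz":0.044,"fingers":1.0},{"x":-0.363,"y":-0.188,"z":0.052,"rx":0.0,"ry":0.0,"rz":0.044,"fingers":1.0}]'

```text
time: 2.25
ee_pos: [0.4851, 0.2691, 0.2393]
eef_rot: [0.295, 0.955, -0.001, -0.001]
ft_force: [0.3, 0.1, 0.5]
width: 0.0868
```

```bash
python3 to.py .485 .269 .146 55.7; python3 - <<'E'
from h import *
for n in ("scene","top"):
    c=viewer.camera(n); np.savez(n+"1.npz",**{k:np.array(v) for k,v in c.items()})
    b=c["color"][100:260,330:490] if n=="scene" else c["color"][140:300,70:230]
    cv2.imwrite(f"pics/{n}2.png",cv2.resize(b,None,fx=3,fy=3)[:,:,::-1])
E
```

```text
t 2.25 pos [0.4851 0.2691 0.2393] jaw 55.68 zaxis [-1.8e-03 -9.0e-04 -1.0e+00] F [0.31 0.09 0.54] w 0.0868 j [-0.82  0.21  0.27  1.73 -0.06  1.2   0.43]
shift [-0.      0.0001  0.0933]
turn [-2.8e-04 -1.5e-04 -5.0e-05]
```

View pics/scene2.png

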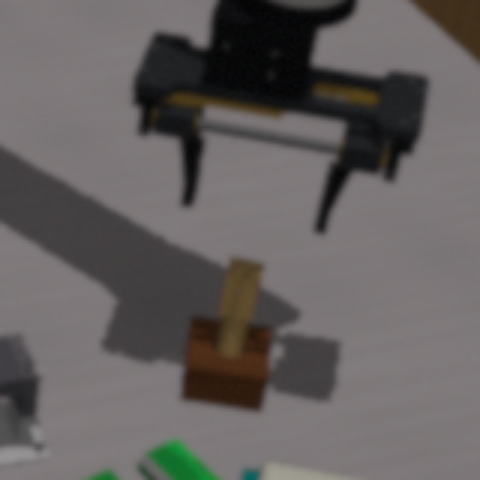

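View pics/top2.png

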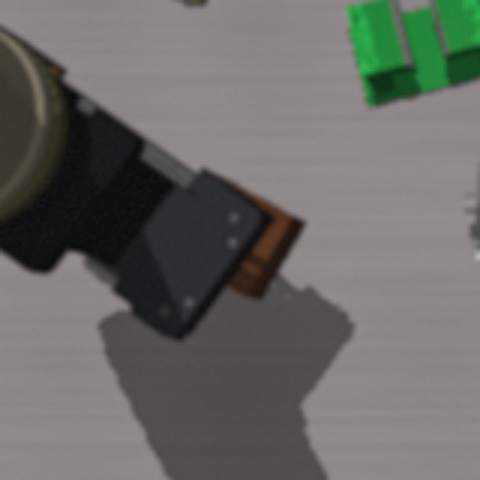

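```bash
cat > proj.py <<'E'
from g import *
def proj(c,p):
    q=c["R"].T@(np.array(p)-c["xyz"]); k=c["camera_matrix"]@q; return k[:2]/k[2]
E
python3 - <<'E'
from proj import *
c=load("scene1"); 
print(proj(c,[.4851,.2691,.1693]))
a=np.radians(55.7)
for sgn in (1,-1):
    for h in (.0434,.052): print(sgn,h,proj(c,[.4851+sgn*h*np.cos(a),.2691+sgn*h*np.sin(a),.1693]))
print("pin top avg", proj(c,[.485,.269,.115]),proj(c,[.4866,.2679,.115]),proj(c,[.4836,.2699,.115]))
print("px/mm y",proj(c,[.4851,.2701,.1693])-proj(c,[.4851,.2691,.1693]))
m=c["P"]; 
for b in ((390,160,396,170),(432,168,440,180)):
    q=m[b[1]:b[3],b[0]:b[2]].reshape(-1,3); q=q[(q[:,2]>.15)]; print(len(q), q[np.argsort(q[:,2])[:4]].round(4).tolist())
im=c["color"][130:200,370:460]; cv2.imwrite("pics/tips.png",cv2.resize(im,None,fx=8,fy=8,interpolation=cv2.INTER_NEAREST)[:,:,::-1])
E
```

```text
[414.94417986 169.80854349]
1 0.0434 [435.12425112 173.70550644]
1 0.052 [439.17769011 174.48826391]
-1 0.0434 [395.21299238 165.99826425]
-1 0.052 [391.35511345 165.25327127]
pin top avg [410.97420116 189.15127219] [410.83304032 189.65238168] [411.07204736 188.71824352]
px/mm y [ 0.41957988 -0.06964445]
43 [[0.4651, 0.2261, 0.1683], [0.4663, 0.223, 0.1697], [0.4668, 0.2204, 0.1705], [0.4669, 0.2179, 0.1711]]
42 [[0.52, 0.3043, 0.1681], [0.5172, 0.2982, 0.1699], [0.522, 0.3004, 0.1703], [0.5207, 0.3032, 0.1715]]
```

View pics/tips.png

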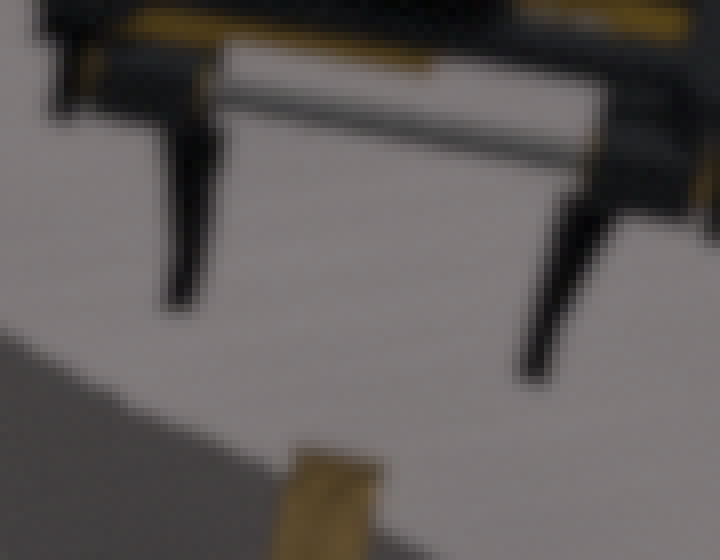

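Emit:
drive_tool --plan '[{"x":0.0,"y":0.0,"z":0.03,"rx":0.0,"ry":0.0,"rz":0.0,"fingers":1.0},{"x":0.0,"y":0.0,"z":0.06,"rx":0.0,"ry":0.0,"rz":0.0,"fingers":1.0},{"x":0.0,"y":0.0,"z":0.083,"rx":0.0,"ry":0.0,"rz":0.0,"fingers":0.7},{"x":0.0,"y":0.0,"z":0.093,"rx":0.0,"ry":0.0,"rz":0.0,"fingers":0.5},{"x":0.0,"y":0.0,"z":0.093,"rx":0.0,"ry":0.0,"rz":0.0,"fingers":0.35},{"x":0.0,"y":0.0,"z":0.093,"rx":0.0,"ry":0.0,"rz":0.0,"fingers":0.2},{"x":0.0,"y":0.0,"z":0.093,"rx":0.0,"ry":0.0,"rz":0.0,"fingers":0.2},{"x":0.0,"y":0.0,"z":0.093,"rx":0.0,"ry":0.0,"rz":0.0,"fingers":0.2}]' --squeeze 30

```text
time: 3.35
ee_pos: [0.4858, 0.2694, 0.1478]
eef_rot: [0.295, 0.956, 0.0, 0.0]
ft_force: [-1.1, -0.4, 0.5]
width: 0.0352
```

```bash
python3 to.py .485 .269 .25 55.7
```

```text
t 3.35 pos [0.4858 0.2694 0.1478] jaw 55.73 zaxis [ 6.e-04  6.e-04 -1.e+00] F [-1.11 -0.41  0.51] w 0.0352 j [-0.81  0.31  0.26  1.83 -0.09  1.02  0.46]
shift [ 0.0004 -0.0007 -0.1022]
turn [1.4e-04 3.0e-05 8.0e-05]
```

Emit:
drive_tool --plan '[{"x":0.0,"y":0.0,"z":0.0,"rx":0.0,"ry":0.0,"rz":0.0,"fingers":0.2},{"x":0.0,"y":0.0,"z":0.0,"rx":0.0,"ry":0.0,"rz":0.0,"fingers":0.2},{"x":0.0,"y":0.0,"z":0.0,"rx":0.0,"ry":0.0,"rz":0.0,"fingers":0.2},{"x":0.0,"y":0.0,"z":0.0,"rx":0.0,"ry":0.0,"rz":0.0,"fingers":0.2}]' --squeeze 30

```text
time: 3.85
ee_pos: [0.4856, 0.2693, 0.1474]
eef_rot: [0.295, 0.956, 0.0, 0.0]
ft_force: [-1.3, -1.0, 2.8]
width: 0.0258
```

```bash
python3 to.py .485 .269 .25 55.7
```

```text
t 3.85 pos [0.4856 0.2693 0.1474] jaw 55.73 zaxis [ 2.e-04  2.e-04 -1.e+00] F [-1.28 -1.03  2.76] w 0.0258 j [-0.81  0.31  0.26  1.83 -0.09  1.02  0.46]
shift [ 0.0003 -0.0006 -0.1026]
turn [4.e-05 1.e-05 9.e-05]
```

Emit:
drive_tool --plan '[{"x":0.0,"y":0.0,"z":-0.02,"rx":0.0,"ry":0.0,"rz":0.0,"fingers":0.2},{"x":0.0,"y":0.0,"z":-0.06,"rx":0.0,"ry":0.0,"rz":0.0,"fingers":0.2},{"x":0.0,"y":0.0,"z":-0.1,"rx":0.0,"ry":0.0,"rz":0.0,"fingers":0.2},{"x":-0.02,"y":-0.025,"z":-0.115,"rx":0.0,"ry":0.0,"rz":-0.015,"fingers":0.2},{"x":-0.05,"y":-0.06,"z":-0.115,"rx":0.0,"ry":0.0,"rz":-0.035,"fingers":0.2},{"x":-0.08,"y":-0.1,"z":-0.115,"rx":0.0,"ry":0.0,"rz":-0.055,"fingers":0.2},{"x":-0.115,"y":-0.142,"z":-0.115,"rx":0.0,"ry":0.0,"rz":-0.075,"fingers":0.2},{"x":-0.15,"y":-0.185,"z":-0.115,"rx":0.0,"ry":0.0,"rz":-0.09,"fingers":0.2},{"x":-0.185,"y":-0.228,"z":-0.115,"rx":0.0,"ry":0.0,"rz":-0.102,"fingers":0.2},{"x":-0.22,"y":-0.272,"z":-0.115,"rx":0.0,"ry":0.0,"rz":-0.102,"fingers":0.2},{"x":-0.251,"y":-0.31,"z":-0.115,"rx":0.0,"ry":0.0,"rz":-0.102,"fingers":0.2},{"x":-0.251,"y":-0.31,"z":-0.115,"rx":0.0,"ry":0.0,"rz":-0.102,"fingers":0.2}]'

```text
time: 5.35
ee_pos: [0.5177, -0.1326, 0.2621]
eef_rot: [-0.018, 1.0, -0.001, -0.0]
ft_force: [-0.6, 0.8, 0.2]
width: 0.0258
```

```bash
python3 to.py .5185 -.1286 .22 92.5; python3 - <<'E'
from h import *
c=viewer.camera("scene"); np.savez("scene2.npz",**{k:np.array(v) for k,v in c.items()})
b=c["color"][120:300,180:340]
cv2.imwrite(f"pics/s3.png",cv2.resize(b,None,fx=3.3,fy=3.3,interpolation=cv2.INTER_CUBIC)[:,:,::-1])
E
```

```text
t 5.35 pos [ 0.5177 -0.1326  0.2621] jaw 92.07 zaxis [-3.0e-04 -1.5e-03 -1.0e+00] F [-0.58  0.82  0.16] w 0.0258 j [-0.34  0.16  0.56  1.77 -0.09  1.24  1.85]
shift [-0.001   0.0041  0.0421]
turn [-2.40e-04 -6.00e-05 -1.19e-03]
```

View pics/s3.png

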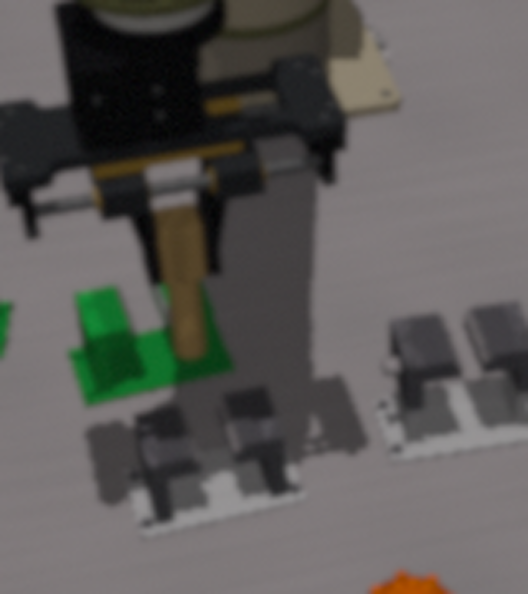

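Emit:
drive_tool --plan '[{"x":0.0,"y":0.0,"z":0.02,"rx":0.0,"ry":0.0,"rz":0.0,"fingers":0.2},{"x":0.0,"y":0.0,"z":0.045,"rx":0.0,"ry":0.0,"rz":0.0,"fingers":0.2},{"x":0.0,"y":0.0,"z":0.045,"rx":0.0,"ry":0.0,"rz":0.0,"fingers":0.2},{"x":0.0,"y":0.0,"z":0.045,"rx":0.0,"ry":0.0,"rz":0.0,"fingers":0.2}]'

```text
time: 5.9
ee_pos: [0.5188, -0.1275, 0.218]
eef_rot: [-0.022, 1.0, 0.0, 0.0]
ft_force: [-0.4, 0.0, -0.8]
width: 0.0258
```

```bash
python3 to.py .5185 -.1286 .22 92.5; python3 - <<'E'
from h import *
from proj import *
s=monitor.read_state(); e=s["ee_pos"]
c=viewer.camera("scene"); np.savez("scene2.npz",**{k:np.array(v) for k,v in c.items()}); c=prep({k:np.array(v) for k,v in c.items()})
for n,dz in (("grasp",.051),("headbot",.0724),("tip",.1374)): print(n,proj(c,e-[0,0,dz]))
b=c["color"][150:290,200:300]
cv2.imwrite(f"pics/s4.png",cv2.resize(b,None,fx=4,fy=4,interpolation=cv2.INTER_CUBIC)[:,:,::-1])
E
```

```text
t 5.9 pos [ 0.5188 -0.1275  0.218 ] jaw 92.52 zaxis [ 6.e-04  2.e-04 -1.e+00] F [-0.45  0.03 -0.81] w 0.0258 j [-0.33  0.2   0.55  1.82 -0.11  1.15  1.87]
shift [ 0.0004 -0.0011 -0.002 ]
turn [3.e-05 1.e-04 4.e-05]
grasp [239.4668651  210.68939943]
headbot [240.28763415 218.63316948]
tip [242.64081894 241.40834453]
```

View pics/s4.png

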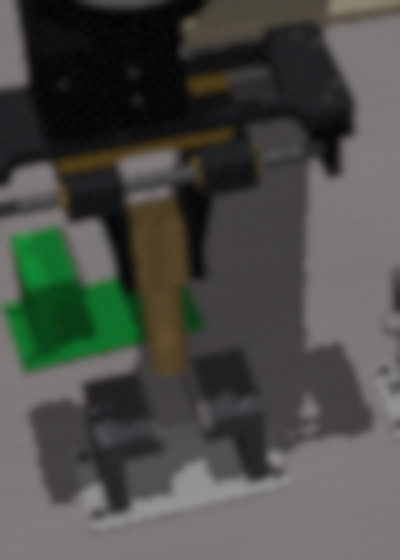

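Emit:
drive_tool --plan '[{"x":0.0,"y":-0.001,"z":0.01,"rx":0.0,"ry":0.0,"rz":0.0,"fingers":0.2},{"x":0.0,"y":-0.001,"z":0.02,"rx":0.0,"ry":0.0,"rz":0.0,"fingers":0.2},{"x":0.0,"y":-0.001,"z":0.025,"rx":0.0,"ry":0.0,"rz":0.0,"fingers":0.2},{"x":0.0,"y":-0.001,"z":0.028,"rx":0.0,"ry":0.0,"rz":0.0,"fingers":0.2},{"x":0.0,"y":-0.001,"z":0.031,"rx":0.0,"ry":0.0,"rz":0.0,"fingers":0.2},{"x":0.0,"y":-0.001,"z":0.031,"rx":0.0,"ry":0.0,"rz":0.0,"fingers":0.2}]'

```text
time: 6.7
ee_pos: [0.5184, -0.1292, 0.1861]
eef_rot: [-0.021, 1.0, 0.0, -0.0]
ft_force: [0.2, -0.3, -1.1]
width: 0.0258
```

```bash
python3 to.py .5185 -.1286 .155 92.5
```

```text
t 6.7 pos [ 0.5184 -0.1292  0.1861] jaw 92.45 zaxis [-2.e-04  1.e-04 -1.e+00] F [ 0.19 -0.28 -1.05] w 0.0258 j [-0.32  0.24  0.54  1.86 -0.14  1.09  1.89]
shift [-0.0001  0.0006  0.0311]
turn [ 2.0e-05 -3.0e-05 -1.3e-04]
```

Emit:
drive_tool --plan '[{"x":0.0,"y":0.0,"z":0.006,"rx":0.0,"ry":0.0,"rz":0.0,"fingers":0.2},{"x":0.0,"y":0.0,"z":0.012,"rx":0.0,"ry":0.0,"rz":0.0,"fingers":0.2},{"x":0.0,"y":0.0,"z":0.018,"rx":0.0,"ry":0.0,"rz":0.0,"fingers":0.2},{"x":0.0,"y":0.0,"z":0.024,"rx":0.0,"ry":0.0,"rz":0.0,"fingers":0.2},{"x":0.0,"y":0.0,"z":0.031,"rx":0.0,"ry":0.0,"rz":0.0,"fingers":0.2},{"x":0.0,"y":0.0,"z":0.031,"rx":0.0,"ry":0.0,"rz":0.0,"fingers":0.2},{"x":0.0,"y":0.0,"z":0.031,"rx":0.0,"ry":0.0,"rz":0.0,"fingers":0.2}]'

```text
time: 7.58
ee_pos: [0.5184, -0.1292, 0.1551]
eef_rot: [-0.021, 1.0, 0.0, -0.0]
ft_force: [-0.1, 0.6, -1.2]
width: 0.0255
```

```bash
python3 to.py .5185 -.1286 .23 92.5; python3 - <<'E'
from h import *
c=viewer.camera("scene"); np.savez("scene3.npz",**{k:np.array(v) for k,v in c.items()})
b=c["color"][170:290,200:300]
cv2.imwrite(f"pics/s5.png",cv2.resize(b,None,fx=5,fy=5,interpolation=cv2.INTER_CUBIC)[:,:,::-1])
E
```

```text
t 7.58 pos [ 0.5184 -0.1292  0.1551] jaw 92.45 zaxis [-4.e-04  2.e-04 -1.e+00] F [-0.12  0.55 -1.23] w 0.0255 j [-0.31  0.28  0.53  1.89 -0.16  1.02  1.91]
shift [-0.0001  0.0006 -0.0749]
turn [ 4.0e-05 -7.0e-05 -1.5e-04]
```

View pics/s5.png

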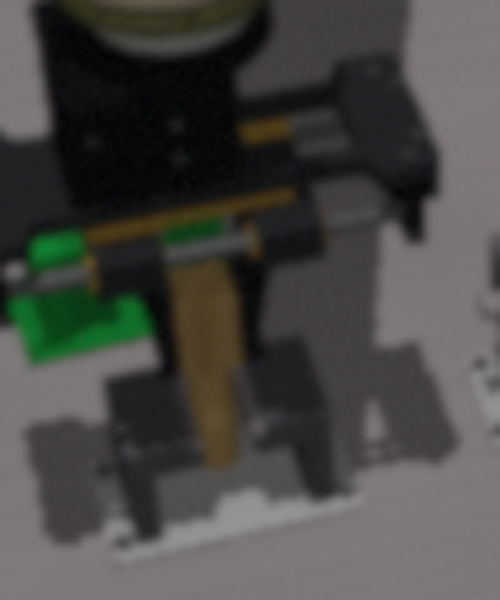

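Emit:
drive_tool --plan '[{"x":0.0,"y":0.0,"z":-0.02,"rx":0.0,"ry":0.0,"rz":0.0,"fingers":0.2},{"x":0.0,"y":0.0,"z":-0.045,"rx":0.0,"ry":0.0,"rz":0.0,"fingers":0.2},{"x":0.0,"y":0.0,"z":-0.075,"rx":0.0,"ry":0.0,"rz":0.0,"fingers":0.2},{"x":0.0,"y":0.0,"z":-0.1,"rx":0.0,"ry":0.0,"rz":0.0,"fingers":0.2},{"x":0.0,"y":0.02,"z":-0.11,"rx":0.0,"ry":0.0,"rz":0.0,"fingers":0.2},{"x":0.004,"y":0.06,"z":-0.11,"rx":0.0,"ry":0.0,"rz":0.005,"fingers":0.2},{"x":0.008,"y":0.105,"z":-0.11,"rx":0.0,"ry":0.0,"rz":0.01,"fingers":0.2},{"x":0.012,"y":0.15,"z":-0.11,"rx":0.0,"ry":0.0,"rz":0.0135,"fingers":0.2},{"x":0.012,"y":0.18,"z":-0.1,"rx":0.0,"ry":0.0,"rz":0.0135,"fingers":0.2},{"x":0.012,"y":0.18,"z":-0.09,"rx":0.0,"ry":0.0,"rz":0.0135,"fingers":0.2},{"x":0.012,"y":0.18,"z":-0.085,"rx":0.0,"ry":0.0,"rz":0.0135,"fingers":0.2},{"x":0.012,"y":0.18,"z":-0.085,"rx":0.0,"ry":0.0,"rz":0.0135,"fingers":0.2}]'

```text
time: 9.12
ee_pos: [0.4988, 0.0488, 0.2401]
eef_rot: [0.022, 1.0, -0.0, -0.0]
ft_force: [-0.4, -0.5, -0.2]
width: 0.026
```

```bash
python3 to.py .499 .0498 .227 87.6; python3 - <<'E'
from h import *
from proj import *
s=monitor.read_state(); e=s["ee_pos"]
for n in ("scene","top"):
  c=viewer.camera(n); np.savez(n+"4.npz",**{k:np.array(v) for k,v in c.items()}); c=prep({k:np.array(v) for k,v in c.items()})
  for m,dz in (("tip",.1374),): print(n,m,proj(c,e-[0,0,dz]))
  if n=="scene": b=c["color"][150:270,270:370]
  else: b=c["color"][150:270,190:320]
  cv2.imwrite(f"pics/s6{n}.png",cv2.resize(b,None,fx=5,fy=5,interpolation=cv2.INTER_CUBIC)[:,:,::-1])
E
```

```text
t 9.12 pos [0.4988 0.0488 0.2401] jaw 87.48 zaxis [-3.e-04 -4.e-04 -1.e+00] F [-0.43 -0.52 -0.15] w 0.026 j [-0.57  0.09  0.41  1.87 -0.04  1.19  1.37]
shift [-0.0001  0.001   0.0131]
turn [-6.0e-05 -5.0e-05 -3.3e-04]
scene tip [319.81581681 213.49732215]
top tip [252.4546789  205.59566372]
```

View pics/s6scene.png

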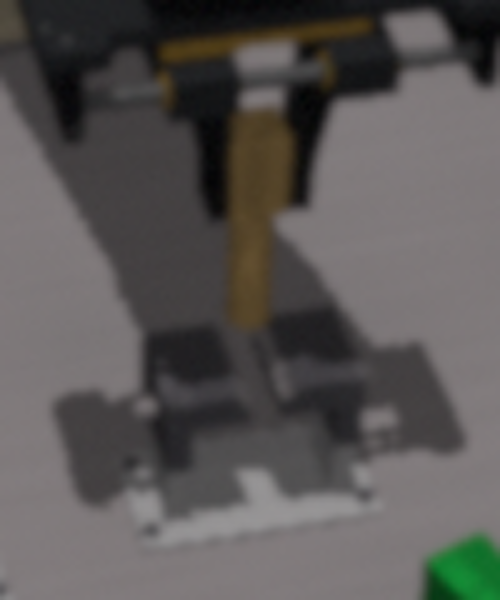

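View pics/s6top.png

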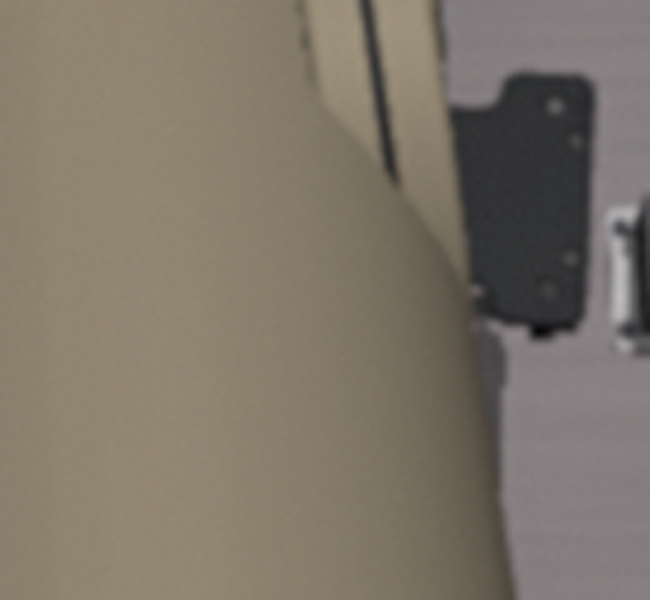

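```bash
python3 - <<'E'
from proj import *
rows=[]
for n in ("top0","scene0"):
    c=load(n)
    for nm,x,y,z,a in (("go",.5185,-.1286,.06,2.5),("nogo",.499,.0498,.082,-2.4)):
        a=np.radians(a); N=240; out=[]
        u=np.linspace(-.03,.03,121); v=np.linspace(-.055,.055,221)
        X=x+u[:,None]*np.cos(a)-v[None]*np.sin(a); Y=y+u[:,None]*np.sin(a)+v[None]*np.cos(a)
        p=np.stack([X,Y,np.full_like(X,z)],-1).reshape(-1,3)
        q=(p-c["xyz"])@c["R"]; q=q@c["camera_matrix"].T; q=q[:,:2]/q[:,2:]
        q=q.reshape(121,221,2).astype(np.float32)
        im=cv2.remap(c["color"],q[...,0],q[...,1],cv2.INTER_LINEAR); D=cv2.remap(c["P"][...,2].astype(np.float32),q[...,0],q[...,1],cv2.INTER_LINEAR)
        rows.append(cv2.resize(im,(390,290)))
        for nme,val in (("D",D),):
            pr=np.median(val[40:80],0); k=np.where(abs(pr-z)<.004)[0]; 
            g=v[k]; cut=np.argmax(np.diff(g)); print(n,nm,"outer",g[0].round(4),g[-1].round(4),"gap",g[cut].round(4),g[cut+1].round(4),"mid outer",((g[0]+g[-1])/2).round(4),"mid gap",((g[cut]+g[cut+1])/2).round(4))
im=np.vstack([np.hstack(rows[:2]),np.hstack(rows[2:])]); cv2.imwrite("pics/rect.png",im[:,:,::-1])
E
```

```text
top0 go outer -0.043 0.0455 gap -0.0115 0.0145 mid outer 0.0013 mid gap 0.0015
top0 nogo outer -0.0435 0.0455 gap -0.008 0.0095 mid outer 0.001 mid gap 0.0008
scene0 go outer -0.0455 0.0425 gap -0.015 0.011 mid outer -0.0015 mid gap -0.002
scene0 nogo outer -0.0465 0.043 gap -0.011 0.0065 mid outer -0.0017 mid gap -0.0023
```

View pics/rect.png

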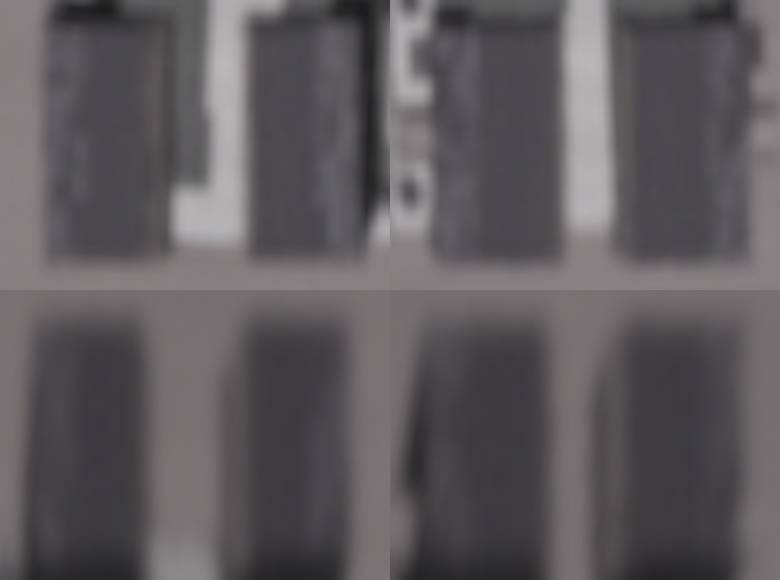

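Emit:
drive_tool --plan '[{"x":0.0,"y":0.0004,"z":0.008,"rx":0.0,"ry":0.0,"rz":0.0,"fingers":0.2},{"x":0.0,"y":0.0004,"z":0.015,"rx":0.0,"ry":0.0,"rz":0.0,"fingers":0.2},{"x":0.0,"y":0.0004,"z":0.019,"rx":0.0,"ry":0.0,"rz":0.0,"fingers":0.2},{"x":0.0,"y":0.0004,"z":0.02,"rx":0.0,"ry":0.0,"rz":0.0,"fingers":0.2},{"x":0.0,"y":0.0004,"z":0.02,"rx":0.0,"ry":0.0,"rz":0.0,"fingers":0.2}]'

```text
time: 9.85
ee_pos: [0.4988, 0.0505, 0.2202]
eef_rot: [0.021, 1.0, 0.0, 0.0]
ft_force: [-0.8, -0.2, -0.9]
width: 0.0259
```

```bash
python3 to.py .499 .0492 .216 87.6
```

```text
t 9.85 pos [0.4988 0.0505 0.2202] jaw 87.59 zaxis [ 0.e+00  1.e-04 -1.e+00] F [-0.77 -0.21 -0.86] w 0.0259 j [-0.57  0.11  0.4   1.9  -0.05  1.14  1.38]
shift [-0.0002 -0.0013  0.0042]
turn [ 1.e-05  0.e+00 -2.e-05]
```

Emit:
drive_tool --plan '[{"x":0.0,"y":-0.0012,"z":0.0,"rx":0.0,"ry":0.0,"rz":0.0,"fingers":0.2},{"x":0.0,"y":-0.0012,"z":0.0005,"rx":0.0,"ry":0.0,"rz":0.0,"fingers":0.2},{"x":0.0,"y":-0.0012,"z":0.001,"rx":0.0,"ry":0.0,"rz":0.0,"fingers":0.2},{"x":0.0,"y":-0.0012,"z":0.0015,"rx":0.0,"ry":0.0,"rz":0.0,"fingers":0.2},{"x":0.0,"y":-0.0012,"z":0.002,"rx":0.0,"ry":0.0,"rz":0.0,"fingers":0.2}]'

```text
time: 10.48
ee_pos: [0.4988, 0.0494, 0.2183]
eef_rot: [0.021, 1.0, 0.0, 0.0]
ft_force: [-0.3, 0.3, 1.3]
width: 0.0257
```

Emit:
drive_tool --plan '[{"x":0.0,"y":0.0,"z":0.0005,"rx":0.0,"ry":0.0,"rz":0.0,"fingers":0.2},{"x":0.0,"y":0.0,"z":0.001,"rx":0.0,"ry":0.0,"rz":0.0,"fingers":0.2},{"x":0.0,"y":0.0,"z":0.0015,"rx":0.0,"ry":0.0,"rz":0.0,"fingers":0.2}]'

```text
time: 10.85
ee_pos: [0.499, 0.0497, 0.2171]
eef_rot: [0.021, 1.0, 0.0, 0.0]
ft_force: [-1.0, 3.4, 5.0]
width: 0.0259
```

Emit:
drive_tool --plan '[{"x":0.0,"y":0.0006,"z":0.0,"rx":0.0,"ry":0.0,"rz":0.0,"fingers":0.2},{"x":0.0,"y":0.0008,"z":0.0,"rx":0.0,"ry":0.0,"rz":0.0,"fingers":0.2}]'

```text
time: 11.1
ee_pos: [0.4989, 0.0502, 0.2168]
eef_rot: [0.021, 1.0, 0.0, 0.0]
ft_force: [1.0, 2.0, 2.8]
width: 0.0258
```

Emit:
drive_tool --plan '[{"x":0.0,"y":0.0005,"z":0.0,"rx":0.0,"ry":0.0,"rz":0.0,"fingers":0.2},{"x":0.0,"y":0.0008,"z":0.0003,"rx":0.0,"ry":0.0,"rz":0.0,"fingers":0.2},{"x":0.0,"y":0.0008,"z":0.0006,"rx":0.0,"ry":0.0,"rz":0.0,"fingers":0.2}]'

```text
time: 11.48
ee_pos: [0.4989, 0.0507, 0.2162]
eef_rot: [0.021, 1.0, -0.0, 0.0]
ft_force: [-1.1, 0.4, 4.9]
width: 0.0261
```

Emit:
drive_tool --plan '[{"x":0.0,"y":0.0002,"z":0.0002,"rx":0.0,"ry":0.0,"rz":0.0,"fingers":0.2},{"x":0.0,"y":0.0002,"z":0.0004,"rx":0.0,"ry":0.0,"rz":0.0,"fingers":0.2},{"x":0.0,"y":0.0002,"z":0.0004,"rx":0.0,"ry":0.0,"rz":0.0,"fingers":0.2}]'

```text
time: 11.85
ee_pos: [0.4989, 0.0508, 0.2161]
eef_rot: [0.021, 1.0, -0.0, 0.0]
ft_force: [-0.8, -1.2, 6.8]
width: 0.0258
```

```bash
python3 to.py .499 .0507 .216 87.6; python3 - <<'E'
from h import *
from proj import *
s=monitor.read_state(); e=s["ee_pos"]
c=viewer.camera("scene"); np.savez("scene5.npz",**{k:np.array(v) for k,v in c.items()}); c=prep({k:np.array(v) for k,v in c.items()})
print(proj(c,e-[0,0,.1374]),monitor.read_state()["ft_force"])
b=c["color"][170:270,280:360]
cv2.imwrite(f"pics/s7.png",cv2.resize(b,None,fx=6,fy=6,interpolation=cv2.INTER_CUBIC)[:,:,::-1])
E
```

```text
t 11.85 pos [0.4989 0.0508 0.2161] jaw 87.57 zaxis [ 3.e-04 -1.e-04 -1.e+00] F [-0.85 -1.16  6.75] w 0.0258 j [-0.57  0.12  0.4   1.9  -0.05  1.14  1.38]
shift [-0.0001 -0.0001  0.0001]
turn [-1.e-05  5.e-05 -8.e-05]
[320.32880712 221.48785597] [ 0.06177927 -0.77122726  6.62233977]
```

View pics/s7.png

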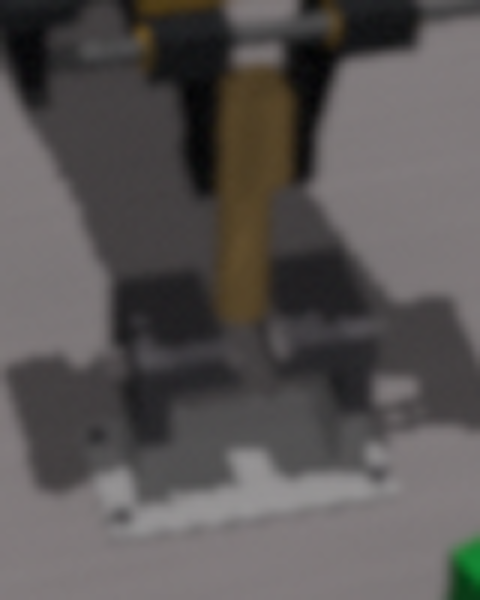

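Emit:
drive_tool --plan '[{"x":0.0,"y":-0.0001,"z":0.0003,"rx":0.0,"ry":0.0,"rz":0.0,"fingers":0.2},{"x":0.0,"y":-0.0001,"z":0.0005,"rx":0.0,"ry":0.0,"rz":0.0,"fingers":0.2},{"x":0.0,"y":-0.0001,"z":0.0005,"rx":0.0,"ry":0.0,"rz":0.0,"fingers":0.2}]'

```text
time: 12.28
ee_pos: [0.499, 0.0508, 0.2159]
eef_rot: [0.021, 1.0, 0.0, 0.0]
ft_force: [-1.4, -0.6, 10.6]
width: 0.0264
```

Force about 10.6 N, held with a stopped tip; keep it on for 0.75 s.

Emit:
drive_tool --plan '[{"x":0.0,"y":0.0,"z":0.0,"rx":0.0,"ry":0.0,"rz":0.0,"fingers":0.2},{"x":0.0,"y":0.0,"z":0.0,"rx":0.0,"ry":0.0,"rz":0.0,"fingers":0.2},{"x":0.0,"y":0.0,"z":0.0,"rx":0.0,"ry":0.0,"rz":0.0,"fingers":0.2},{"x":0.0,"y":0.0,"z":0.0,"rx":0.0,"ry":0.0,"rz":0.0,"fingers":0.2},{"x":0.0,"y":0.0,"z":0.0,"rx":0.0,"ry":0.0,"rz":0.0,"fingers":0.2}]'

```text
time: 12.9
ee_pos: [0.499, 0.0507, 0.2159]
eef_rot: [0.021, 1.0, 0.0, 0.0]
ft_force: [-2.1, -1.0, 10.2]
width: 0.026
```

```bash
python3 to.py .498 -.355 .25 97
```

```text
t 12.9 pos [0.499  0.0507 0.2159] jaw 87.57 zaxis [ 6.e-04  1.e-04 -1.e+00] F [-2.11 -1.02 10.21] w 0.026 j [-0.57  0.12  0.4   1.9  -0.05  1.13  1.38]
shift [-0.0162 -0.4054 -0.0341]
turn [ 2.000e-05  9.000e-05 -2.619e-02]
```

Emit:
drive_tool --plan '[{"x":0.0,"y":0.0,"z":-0.005,"rx":0.0,"ry":0.0,"rz":0.0,"fingers":0.2},{"x":0.0,"y":0.0,"z":-0.02,"rx":0.0,"ry":0.0,"rz":0.0,"fingers":0.2},{"x":0.0,"y":-0.005,"z":-0.035,"rx":0.0,"ry":0.0,"rz":0.0,"fingers":0.2},{"x":-0.002,"y":-0.03,"z":-0.045,"rx":0.0,"ry":0.0,"rz":0.004,"fingers":0.2},{"x":-0.004,"y":-0.08,"z":-0.045,"rx":0.0,"ry":0.0,"rz":0.008,"fingers":0.2},{"x":-0.006,"y":-0.13,"z":-0.045,"rx":0.0,"ry":0.0,"rz":0.012,"fingers":0.2},{"x":-0.008,"y":-0.18,"z":-0.045,"rx":0.0,"ry":0.0,"rz":0.016,"fingers":0.2},{"x":-0.01,"y":-0.23,"z":-0.045,"rx":0.0,"ry":0.0,"rz":0.021,"fingers":0.2},{"x":-0.012,"y":-0.28,"z":-0.045,"rx":0.0,"ry":0.0,"rz":0.021,"fingers":0.2},{"x":-0.014,"y":-0.33,"z":-0.045,"rx":0.0,"ry":0.0,"rz":0.021,"fingers":0.2},{"x":-0.016,"y":-0.375,"z":-0.04,"rx":0.0,"ry":0.0,"rz":0.021,"fingers":0.2},{"x":-0.016,"y":-0.404,"z":-0.03,"rx":0.0,"ry":0.0,"rz":0.021,"fingers":0.2}]'

```text
time: 14.4
ee_pos: [0.4961, -0.3575, 0.246]
eef_rot: [0.089, 0.996, -0.001, 0.0]
ft_force: [0.4, -0.2, -0.7]
width: 0.0257
```

Emit:
drive_tool --plan '[{"x":0.0,"y":0.0,"z":0.0,"rx":0.0,"ry":0.0,"rz":0.0,"fingers":0.2},{"x":0.0,"y":0.0,"z":0.0,"rx":0.0,"ry":0.0,"rz":0.0,"fingers":0.2},{"x":0.0,"y":0.0,"z":0.0,"rx":0.0,"ry":0.0,"rz":0.0,"fingers":0.2},{"x":0.0,"y":0.0,"z":0.0,"rx":0.0,"ry":0.0,"rz":0.0,"fingers":0.2}]'

```text
time: 14.9
ee_pos: [0.4982, -0.3526, 0.2456]
eef_rot: [0.086, 0.996, 0.0, 0.0]
ft_force: [-0.9, -0.7, -0.9]
width: 0.026
```

```bash
python3 to.py .498 -.3537 .2 80; python3 - <<'E'
from h import *
from proj import *
s=monitor.read_state(); e=s["ee_pos"]
for n in ("scene","top"):
  c=viewer.camera(n); np.savez(n+"6.npz",**{k:np.array(v) for k,v in c.items()}); c=prep({k:np.array(v) for k,v in c.items()})
  print(n,"tip",proj(c,e-[0,0,.1374]),"hole",proj(c,[.498,-.3537,.04]))
  b=c["color"][180:320,100:200] if n=="scene" else c["color"][130:270,380:520]
  cv2.imwrite(f"pics/s8{n}.png",cv2.resize(b,None,fx=4,fy=4,interpolation=cv2.INTER_CUBIC)[:,:,::-1])
E
```

```text
t 14.9 pos [ 0.4982 -0.3526  0.2456] jaw 80.1 zaxis [ 7.e-04  3.e-04 -1.e+00] F [-0.85 -0.66 -0.94] w 0.026 j [-0.01  0.38  0.7   1.6  -0.26  1.25  2.14]
shift [ 0.     -0.0011  0.0456]
turn [7.0e-05 1.1e-04 2.8e-04]
scene tip [130.64690225 244.70593816] hole [137.41619407 267.42495217]
top tip [465.47176963 206.39903914] hole [450.93649432 211.61701295]
```

View pics/s8scene.png

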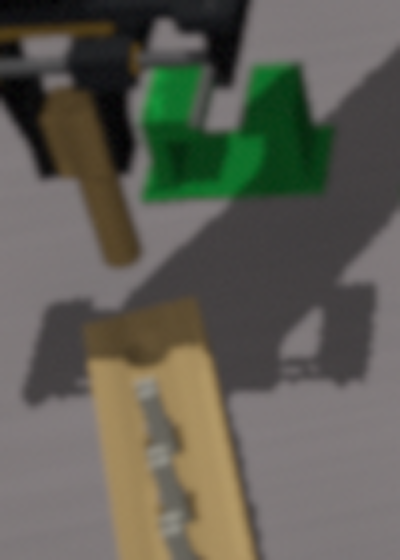

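View pics/s8top.png

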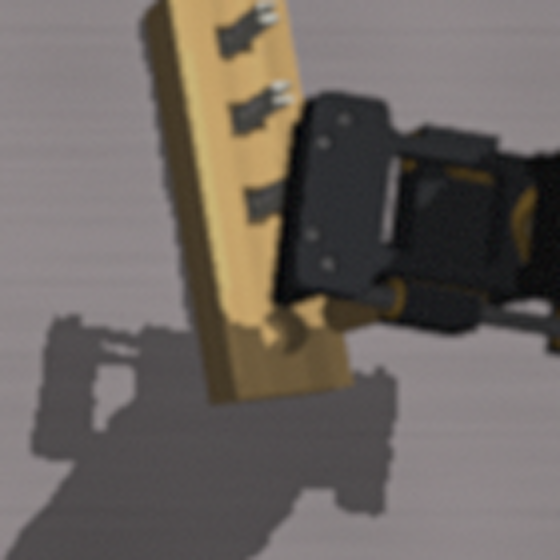

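```bash
python3 - <<'E'
from proj import *
c=load("scene6"); e=np.array([.4982,-.3526,.2456])
for dz in (.031,.0724,.1374): print(dz,(proj(c,e-[0,0,dz])-[100,180])*4, (proj(c,e-[-.01,0,dz])-[100,180])*4)
c=load("top6")
print((proj(c,e-[0,0,.1374])-[380,130])*4)
# wood colored pixels & cylinder fit in scene
c=load("scene6");P=c["P"]; 
for z0 in np.arange(.106,.17,.008):
    m=(abs(P[...,2]-z0)<.004)&(abs(P[...,0]-.5)<.03)&(abs(P[...,1]+.355)<.03)
    q=P[m]; print(round(z0,3),m.sum(),q.mean(0).round(4),np.round(np.ptp(q[:,1]),4))
E
```

```text
0.031 [71.15584475 99.15040317] [ 70.71968123 112.52126721]
0.0724 [ 92.08035039 164.13657618] [ 91.82571666 177.63565439]
0.1374 [122.56444874 258.81240385] [122.55588096 272.44151327]
[341.91333479 305.61640801]
0.106 1 [ 0.5035 -0.3535  0.1099] 0.0
0.114 31 [ 0.5026 -0.3522  0.1146] 0.0186
0.122 29 [ 0.502  -0.352   0.1217] 0.0189
0.13 30 [ 0.5021 -0.3524  0.1297] 0.0189
0.138 33 [ 0.5027 -0.3523  0.1379] 0.0191
0.146 31 [ 0.5023 -0.3508  0.146 ] 0.0188
0.154 36 [ 0.5026 -0.353   0.1542] 0.0191
0.162 31 [ 0.5027 -0.3518  0.1623] 0.0185
0.17 15 [ 0.5041 -0.3529  0.169 ] 0.0183
```

Emit:
drive_tool --plan '[{"x":0.0,"y":-0.001,"z":0.015,"rx":0.0,"ry":0.0,"rz":0.0,"fingers":0.2},{"x":0.0,"y":-0.001,"z":0.03,"rx":0.0,"ry":0.0,"rz":0.0,"fingers":0.2},{"x":0.0,"y":-0.001,"z":0.045,"rx":0.0,"ry":0.0,"rz":0.0,"fingers":0.2},{"x":0.0,"y":-0.001,"z":0.057,"rx":0.0,"ry":0.0,"rz":0.0,"fingers":0.2},{"x":0.0,"y":-0.001,"z":0.06,"rx":0.0,"ry":0.0,"rz":0.0,"fingers":0.2},{"x":0.0,"y":-0.001,"z":0.06,"rx":0.0,"ry":0.0,"rz":0.0,"fingers":0.2}]'

```text
time: 15.75
ee_pos: [0.4977, -0.3544, 0.1852]
eef_rot: [0.087, 0.996, 0.0, -0.0]
ft_force: [-0.1, 0.3, -0.7]
width: 0.0259
```

```bash
python3 to.py .498 -.3537 .18 80; python3 - <<'E'
from h import *
from proj import *
s=monitor.read_state(); e=s["ee_pos"]
for n in ("scene","top"):
  c=viewer.camera(n); np.savez(n+"7.npz",**{k:np.array(v) for k,v in c.items()}); c=prep({k:np.array(v) for k,v in c.items()})
  b=c["color"][200:300,100:200] if n=="scene" else c["color"][170:240,420:500]
  cv2.imwrite(f"pics/s9{n}.png",cv2.resize(b,None,fx=6,fy=6,interpolation=cv2.INTER_CUBIC)[:,:,::-1])
E
```

```text
t 15.75 pos [ 0.4977 -0.3544  0.1852] jaw 80.03 zaxis [-1.e-04  0.e+00 -1.e+00] F [-0.08  0.26 -0.68] w 0.0259 j [ 0.02  0.44  0.68  1.66 -0.3   1.14  2.17]
shift [-0.0002  0.0007  0.0052]
turn [ 0.e+00 -1.e-05  8.e-05]
```

View pics/s9scene.png

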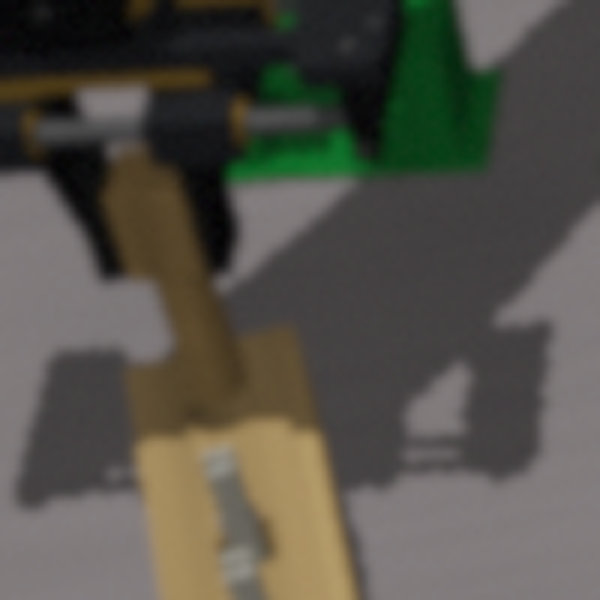

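View pics/s9top.png

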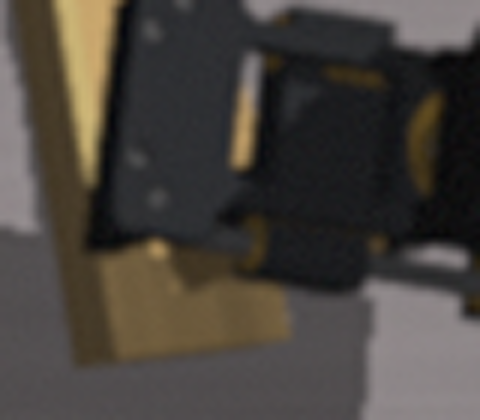

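Emit:
drive_tool --plan '[{"x":0.0,"y":0.0003,"z":0.004,"rx":0.0,"ry":0.0,"rz":0.0,"fingers":0.2},{"x":0.0,"y":0.0003,"z":0.007,"rx":0.0,"ry":0.0,"rz":0.0,"fingers":0.2},{"x":0.0,"y":0.0003,"z":0.009,"rx":0.0,"ry":0.0,"rz":0.0,"fingers":0.2},{"x":0.0,"y":0.0003,"z":0.011,"rx":0.0,"ry":0.0,"rz":0.0,"fingers":0.2},{"x":0.0,"y":0.0003,"z":0.013,"rx":0.0,"ry":0.0,"rz":0.0,"fingers":0.2}]'

```text
time: 16.48
ee_pos: [0.4978, -0.3542, 0.1722]
eef_rot: [0.087, 0.996, -0.0, 0.0]
ft_force: [0.3, 0.5, 0.3]
width: 0.0258
```

Emit:
drive_tool --plan '[{"x":0.0,"y":0.0,"z":0.003,"rx":0.0,"ry":0.0,"rz":0.0,"fingers":0.2},{"x":0.0,"y":0.0,"z":0.006,"rx":0.0,"ry":0.0,"rz":0.0,"fingers":0.2},{"x":0.0,"y":0.0,"z":0.01,"rx":0.0,"ry":0.0,"rz":0.0,"fingers":0.2},{"x":0.0,"y":0.0,"z":0.014,"rx":0.0,"ry":0.0,"rz":0.0,"fingers":0.2},{"x":0.0,"y":0.0,"z":0.017,"rx":0.0,"ry":0.0,"rz":0.0,"fingers":0.2},{"x":0.0,"y":0.0,"z":0.019,"rx":0.0,"ry":0.0,"rz":0.0,"fingers":0.2},{"x":0.0,"y":0.0,"z":0.02,"rx":0.0,"ry":0.0,"rz":0.0,"fingers":0.2}]'

```text
time: 17.35
ee_pos: [0.4978, -0.3541, 0.1522]
eef_rot: [0.087, 0.996, -0.0, 0.0]
ft_force: [0.8, -2.4, 0.7]
width: 0.0256
```

Emit:
drive_tool --plan '[{"x":0.0,"y":-0.0003,"z":0.0007,"rx":0.0,"ry":0.0,"rz":0.0,"fingers":0.2},{"x":0.0,"y":-0.0003,"z":0.0014,"rx":0.0,"ry":0.0,"rz":0.0,"fingers":0.2},{"x":0.0,"y":-0.0003,"z":0.002,"rx":0.0,"ry":0.0,"rz":0.0,"fingers":0.2},{"x":0.0,"y":-0.0003,"z":0.0025,"rx":0.0,"ry":0.0,"rz":0.0,"fingers":0.2}]'

```text
time: 17.85
ee_pos: [0.4977, -0.3542, 0.1497]
eef_rot: [0.087, 0.996, 0.0, 0.0]
ft_force: [2.2, -3.0, 0.8]
width: 0.0257
```

Emit:
drive_tool --plan '[{"x":-0.0004,"y":-0.0005,"z":0.0,"rx":0.0,"ry":0.0,"rz":0.0,"fingers":0.2},{"x":-0.0004,"y":-0.0006,"z":0.0005,"rx":0.0,"ry":0.0,"rz":0.0,"fingers":0.2},{"x":-0.0004,"y":-0.0006,"z":0.001,"rx":0.0,"ry":0.0,"rz":0.0,"fingers":0.2}]'

```text
time: 18.23
ee_pos: [0.4981, -0.3546, 0.1494]
eef_rot: [0.087, 0.996, 0.001, 0.0]
ft_force: [-1.5, 3.5, 13.1]
width: 0.0258
```

Emit:
drive_tool --plan '[{"x":0.0,"y":0.0,"z":-0.0008,"rx":0.0,"ry":0.0,"rz":0.0,"fingers":0.2},{"x":0.0,"y":0.0,"z":-0.0008,"rx":0.0,"ry":0.0,"rz":0.0,"fingers":0.35},{"x":0.0,"y":0.0,"z":-0.0008,"rx":0.0,"ry":0.0,"rz":0.0,"fingers":0.45},{"x":0.0,"y":0.0,"z":-0.0008,"rx":0.0,"ry":0.0,"rz":0.0,"fingers":0.6},{"x":0.0,"y":0.0,"z":-0.0008,"rx":0.0,"ry":0.0,"rz":0.0,"fingers":0.6},{"x":0.0,"y":0.0,"z":-0.0008,"rx":0.0,"ry":0.0,"rz":0.0,"fingers":0.6},{"x":0.0,"y":0.0,"z":-0.0008,"rx":0.0,"ry":0.0,"rz":0.0,"fingers":0.6}]'

```text
time: 19.1
ee_pos: [0.498, -0.3549, 0.1495]
eef_rot: [0.087, 0.996, 0.0, 0.0]
ft_force: [-0.4, 0.1, -0.0]
width: 0.0518
```

Emit:
drive_tool --plan '[{"x":0.0,"y":0.0,"z":-0.01,"rx":0.0,"ry":0.0,"rz":0.0,"fingers":0.6},{"x":0.0,"y":0.0,"z":-0.03,"rx":0.0,"ry":0.0,"rz":0.0,"fingers":0.6},{"x":0.0,"y":0.0,"z":-0.06,"rx":0.0,"ry":0.0,"rz":0.0,"fingers":0.6},{"x":0.0,"y":0.0,"z":-0.1,"rx":0.0,"ry":0.0,"rz":0.0,"fingers":0.6},{"x":0.02,"y":0.02,"z":-0.15,"rx":0.0,"ry":0.0,"rz":0.0,"fingers":0.6},{"x":0.04,"y":0.06,"z":-0.17,"rx":0.0,"ry":0.0,"rz":0.0,"fingers":0.6},{"x":0.06,"y":0.1,"z":-0.17,"rx":0.0,"ry":0.0,"rz":0.0,"fingers":0.6},{"x":0.06,"y":0.14,"z":-0.17,"rx":0.0,"ry":0.0,"rz":0.0,"fingers":0.6},{"x":0.06,"y":0.18,"z":-0.17,"rx":0.0,"ry":0.0,"rz":0.0,"fingers":0.6},{"x":0.06,"y":0.18,"z":-0.17,"rx":0.0,"ry":0.0,"rz":0.0,"fingers":0.6}]'

```text
time: 20.35
ee_pos: [0.4707, -0.1646, 0.3209]
eef_rot: [0.085, 0.996, 0.001, 0.001]
ft_force: [-0.3, -0.7, 0.2]
width: 0.0523
```

```bash
python3 - <<'E'
from h import *
from proj import *
s=monitor.read_state(); print(s["time"],s["ee_pos"],s["ft_force"])
for n in ("scene","top"):
  c=viewer.camera(n); np.savez(n+"8.npz",**{k:np.array(v) for k,v in c.items()}); c=prep({k:np.array(v) for k,v in c.items()})
  b=c["color"]
  cv2.imwrite(f"pics/s10{n}.png",b[:,:,::-1])
  P=c["P"]; m=(abs(P[...,0]-.5)<.04)&(abs(P[...,1]+.355)<.04)&(P[...,2]>.1); print(m.sum(),P[m].mean(0) if m.any() else 0,P[m][:,2].max() if m.any() else 0)
  b=b[190:290,100:200] if n=="scene" else b[110:240,400:520]
  cv2.imwrite(f"pics/s11{n}.png",cv2.resize(b,None,fx=4,fy=4,interpolation=cv2.INTER_CUBIC)[:,:,::-1])
E
```

```text
20.35 [ 0.47068645 -0.16456956  0.3209011 ] [-0.26021798 -0.70711342  0.19043752]
210 [ 0.49988627 -0.35417097  0.11272099] 0.11969367152636978
0 0 0
```

View pics/s10scene.png

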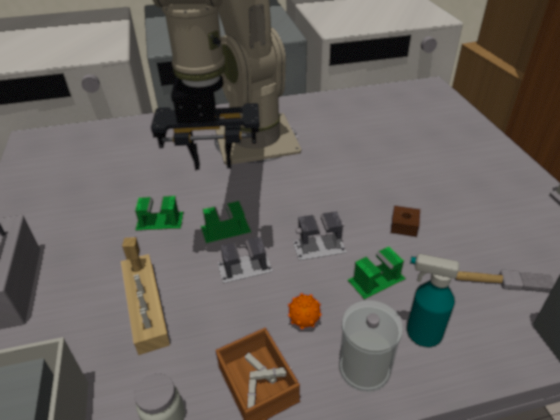

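View pics/s11scene.png

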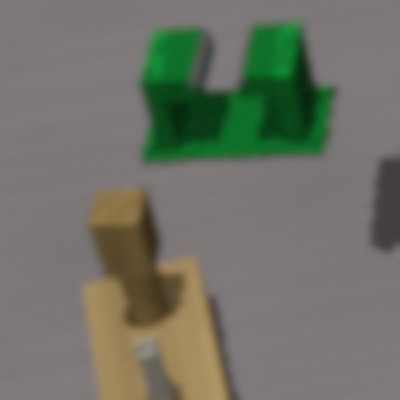

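View pics/s10top.png

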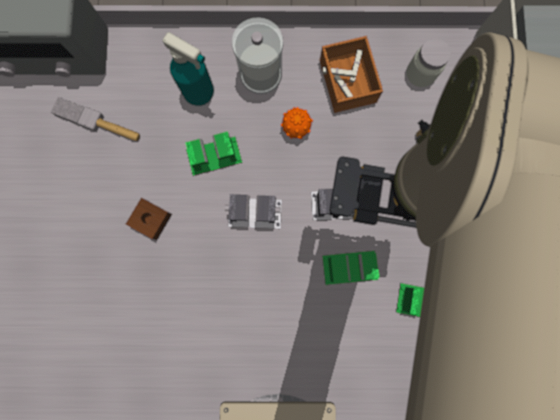

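```bash
python3 -c "
from bench import workorder; print(workorder.close_job())"
```

```text
the job is handed in; nothing more can be done
None
```

The pin is standing, shank down, in the free hole of the peg rack, and the job is handed in at about 20 s of the 64 s allowed.

- **Go gauge:** the shank went down through the gap with about 1 N on the wrist. Its end showed in the picture at about z = 18 mm, roughly 26 mm below the underside of the bridge. I then drew it out.
- **No-go gauge:** the pin first touched one bevel of the mouth. I shifted it about 1 mm sideways until the side force was small. It then stopped about 79 mm above the shelf, and I pressed straight down at 10.2–10.6 N for over half a second without it going in. The highest reading on a gauge was 10.6 N, though force is only reported at the end of each move.
- **Rack:** the pin reached the hole floor with a 13 N push on the wooden rack. I eased off, opened the fingers and lifted clear.

**Last checks:** in the scene picture the pin stands upright in the hole with its top at about 0.117 m, as expected. All three pegs are in the rack, nothing else looks moved, and the gripper is well away from everything. The top picture could not confirm the rack because the arm covered it.

**Disagreement:** the two cameras differed by about 2–3 mm sideways. The contact felt at the no-go gauge agreed with the top camera, so I used that position for the rack hole.

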